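# Lock the jar row with the cam lever

## Robot

A 6-joint arm with a two-finger parallel gripper is mounted at the origin on the work surface. World frame = base frame: x ahead of the robot, y to its left, z up, the work surface at z = 0. Lengths are in m, angles in rad, forces in N, time in s.
With the tool pointing down it reaches from about 0.35 to 0.975 m from the base axis. Payload 4.9 kg.
Tool frame: the origin (TCP) lies midway between the tips of the shut fingers; the grasp point (between the pads) lies 19 mm behind it; z points along the fingers, y is the direction in which the jaws open and shut (so a half turn about z gives the same grasp; the last joint's range is limited). The gripper opens to 85 mm and grips with 20 to 120 N. Pads are 22 mm wide; open, the fingers measure 114 mm over their backs; the gripper's body (76 mm by 85 mm) begins 54 mm behind the grasp point. The pads swing forward as they close: fully open they stand 13 mm farther back than shut.
Start: joints at [-1.37, 0.053, 1.613, -0, 1.476, -0.119], TCP at [0.196, -0.593, 0.231] pointing down, gripper open.
Joint ranges: [-3.01, 3.01], [-1.01, 2.22], [0.06, 2.58], [-1.02, 4.17], [0.09, 2.62], [-3.14, 3.14]. Speed limits (rad/s): [2.57, 2.57, 3.14, 3.14, 3.14, 3.14].

## Interface

Orientations are given as a unit quaternion [w, x, y, z].
In Python, from rig import get_obs, camera, camera_params, hand_in, look_for, outline_of gives the robot as it stands.
- The arm moves only by the shell command python3 -m jog 'ROWS'. ROWS is JSON, a list of rows, each a list of 3 entries, a list of its own where there are three numbers: the shift along the tool's x, y, z in cm, then the turn about the tool's z in degrees, then the closure, from 0 (fully open) to 1 (shut). A call has 1 to 10 rows; each row shifts and turns the commanded pose from where the row before left it, along the tool's axes as they then stand; what a row does not reach is not made up. A row lasts 1/8 s, in which the tool goes at most 62.5 mm and 10.7 degrees, less where a joint would pass 70% of its speed; a pose out of reach is approached as far as the arm can. A call with a gripper value outside its range is refused whole. The fingers move at their own pace and stop on an object; the grip force is fixed at half the most. Time passes only in rows, so rows that do not move let the fingers close. It gives the time, the measured TCP pose, the force and the opening at its end, in the units of the state.
- get_obs(): the state, without advancing time (a new reading comes with each control period).
- camera(name): name is "side" or "top" or "wrist"; returns the picture (384x512x3 uint8, red, green, blue); there is no depth.
- camera_params(name): a dict with "intrinsics" (3x3 intrinsics, pixels), "position" and "rotation" of the camera in the world. Camera axes: x right, y down, z forward; pixel columns grow to the right and rows downward; lengths in m; the calibration is good to about 2 mm. The wrist camera is an equidistant fisheye: a pixel r from the principal point sees the ray r / f radians off the axis. A picture is of the moment at which its call begins: read the wrist's pose just before it. camera_params takes no time and is no camera call; for the wrist camera it gives the pose at the moment of the call.
- hand_in(): hands the job in, once; it reports no verdict.
Trained networks look in the newest picture that a camera, given by its name, has taken for a name from the list of things; names that differ only in an ending like _2 or _b are one class to them, and where a whole thing is asked for, a point or a joint stands for the part that bears it (a point fixed in the world has none). Each returns a list of dicts, best first, with "conf" (0 to 1); they miss things now and then, are a little off and sometimes report something else, mostly with a low value. They report only what shows in the picture. A call takes as long as a camera call.
- look_for(thing, camera): "bbox" ([left, top, width, height] in pixels, round what is visible of it).
- outline_of(thing, camera): "mask" (384x512 bool, what is visible of it) and "bbox" ([left, top, width, height] in pixels, round what is visible of it).
The state is a dict: "time": time; "qpos": joint angles; "joint_vel": joint speeds; "effort": joint torques, N m; "ee_pos": TCP position; "tool_rot": TCP orientation; "contact_force": force on the tool from outside, world axes, zero at the start; "torque": the same for the moment, N m; "opening": finger opening in m.
Only numpy, scipy, OpenCV 4.12 (cv2) and the standard library are available. Lean on these libraries where they do the work, as an engineer would, in place of code of your own. Each camera call takes 0.05 s, during which the arm holds its last target.

## Task

Slide the rack's end stop in by its upright black grip until the three jars stand tight together against the far panel and the stop's sprung plate is pressed roughly half-way in, gently, without crushing the jars. Then flip the cam lever right over centre until it lies fully home on its rest, so that the stop is clamped with the jars upright and still held under spring pressure, and let go. Leave the other goods on the counter where they are.

Things in the scene. Friction and masses are not known exactly. Their poses are not given: they have to be found in the camera images.
- jar_rack: The metal counter rack, fixed. Origin on the counter under the middle of the clamp housing (60 x 70 mm, 70 mm high). Its y axis runs along the rack towards the jars, z up; the rod lies along y above the origin. Rails 24 mm high (inner faces x = +/-33 mm, y = 45 to 345 mm) guide the jars, which stand on the counter.
- stop_rod (a joint): Slide of the round steel stop rod (16 mm thick, its axis 45 mm high) through the housing, m: 0 drawn back, grows as it goes to +y of the rack, at most 0.115. Unclamped it slides with about 10 N of friction and stays where it is left; clamped it is held more firmly.
- knob (a point): Middle of the black upright grip on the rod's rear end: a block 18 mm (rack x) by 24 mm (rack y), its top 12 mm above this point, 97 mm above the counter; the rod is 40 mm below this point. At rack x = 0, y = -180 mm + stop_rod, z = 85 mm.
- pad_face (a point): Middle of the jar-side face of the sprung plate (56 mm wide, 58 mm high, 60 mm above the counter) on the rod's front end; at rack y = 60 mm + stop_rod - stop_plate.
- stop_plate (a joint): How far the sprung plate is pressed back into the rod's end, m: 0 free, 0.012 bottomed; spring 1 N per mm. Moving loose jars along presses it about 1 to 3 mm; against the tight row it goes in further as the rod is pushed on, and stays so when the grip is let go (over 10 mm the rod backs off a little).
- jar1_mid (a point): Middle (half-way up) of the jar nearest the plate: round, 58 mm across, 105 mm tall, 0.13 kg, standing loose. Its z axis is the jar's axis.
- jar2_mid (a point): The same for the middle jar.
- jar3_mid (a point): The same for the jar nearest the far panel; gaps between the jars at the start. The far panel (80 mm wide, 90 mm high, across the rails) has its near face fixed anywhere from rack y = 295 to 325 mm; this is NOT reported: find it by touch or by eye.
- cam_lever (a joint): Angle of the cam lever, rad. 0 = open stop: it points to rack -x, 15 degrees above level; grows as it goes up and over; 1.31 = straight up; 2.6 = centre; 2.88 = closed stop: level, to rack +x, on its rest. Below about 1.5 it stays where left; from there to about 2.5 it springs back to about 1.6 if let go; near the centre it stays, past 2.7 it snaps shut.
- lever_pivot (a point): Pivot of the lever, at rack x = 0, y = 0, z = 85 mm; the pivot axis is rack y. About 2 N at 75 mm from the pivot moves the lever up to 1.5 rad; pushing it through takes up to about 12 N there, most near 2.1 rad.
- lever_end (a point): On the middle line of the lever 90 mm from the pivot; the lever ends 10 mm beyond. The lever is a steel bar 14 mm wide (rack y) and 10 mm thick. Closed, its upper face is 90 mm above the counter and the cheeks beside it (inner faces 4 mm from it, 5 mm thick) reach 84 mm.
- pad: The sprung plate itself: origin at its middle, 4 mm behind its face.

How it is judged:
By the outcome, as a careful person would: the job done as asked, in the order asked, and still so for the second after the job is handed in, with the robot touching nothing.
It also fails if it takes over 64 s, if anything falls off the work surface, if the arm or the gripper's body presses on something with over 40 N, if the wrist force passes 120 N, or if a joint passes its speed limit or range.

## Working session

There is one attempt and no reset: what is moved stays moved. The work goes in short steps, Python scripts to look and compute and a shell command to move; the robot and the scene stay as the last step left them, time stands still between calls to the robot, and variables do not carry over. Pictures are saved under pics/ and viewed, and the job is handed in when it is done.

```bash
mkdir -p pics; ls; python3 - <<'E'
from rig import *
import cv2,numpy as np
np.set_printoptions(precision=4,suppress=True)
o=get_obs();print({k:np.round(v,3) for k,v in o.items()})
for n in("side","top"):
    im=camera(n);cv2.imwrite(f"pics/{n}0.png",im[:,:,::-1]);p=camera_params(n);print(n,p)
E
```

```text
pics
{'time': np.float64(0.0), 'qpos': array([-1.37 ,  0.053,  1.614, -0.   ,  1.476, -0.119]), 'joint_vel': array([-0.   , -0.001, -0.001,  0.002,  0.002, -0.001]), 'effort': array([  0.001, -39.368, -37.018,  -0.   ,   0.007,   0.   ]), 'ee_pos': array([ 0.196, -0.593,  0.23 ]), 'tool_rot': array([-0.001,  0.987,  0.159, -0.   ]), 'contact_force': array([ 0.694, -0.194,  0.138]), 'torque': array([ 0.007,  0.001, -0.006]), 'opening': np.float64(0.085)}
side {'intrinsics': array([[444.2752,   0.    , 246.881 ],
       [  0.    , 444.2752, 201.858 ],
       [  0.    ,   0.    ,   1.    ]]), 'position': array([ 0.3591, -0.6482,  0.6415]), 'rotation': array([-0.4618,  0.8774, -0.109 ,  0.0709])}
top {'intrinsics': array([[403.4535,   0.    , 252.3073],
       [  0.    , 403.4535, 187.0371],
       [  0.    ,   0.    ,   1.    ]]), 'position': array([0.4808, 0.0951, 0.8736]), 'rotation': array([-0.0303,  0.709 , -0.7032,  0.0445])}
```

View pics/side0.png

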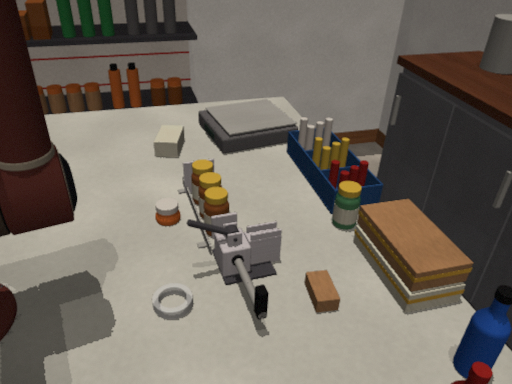

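View pics/top0.png

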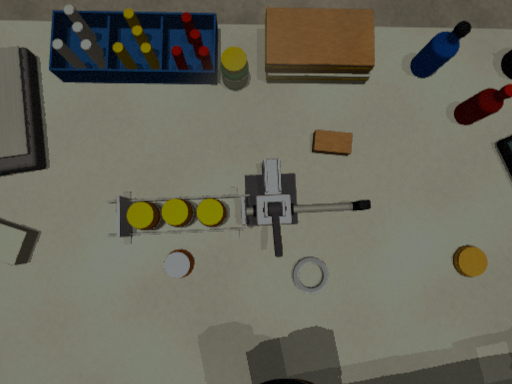

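```bash
cat > h.py <<'E'
from rig import *
import cv2,numpy as np
from scipy.spatial.transform import Rotation as R
np.set_printoptions(precision=4,suppress=True)
def rot(q): return R.from_quat([q[1],q[2],q[3],q[0]]).as_matrix()
def toplane(cam,u,v,z):
    p=camera_params(cam);K=p["intrinsics"];d=rot(p["rotation"])@np.linalg.inv(K)@np.array([u,v,1.]);c=p["position"]
    return c+d*(z-c[2])/d[2]
def proj(cam,P):
    p=camera_params(cam);K=p["intrinsics"];q=K@(rot(p["rotation"]).T@(np.asarray(P)-p["position"]));return q[:2]/q[2]
E
python3 - <<'E'
from h import *
for n in("side","top"):
    im=camera(n)
    for t in("knob","jar1_mid","lever_end","jar_rack","pad_face"):
        for d in outline_of(t,n)[:4]:
            m=d["mask"];ys,xs=np.nonzero(m);print(n,t,round(d["conf"],2),d["bbox"],"cent",xs.mean().round(1),ys.mean().round(1))
im=cv2.imread("pics/top0.png")[140:280,100:390];cv2.imwrite("pics/top0c.png",cv2.resize(im,None,fx=2.7,fy=2.7,interpolation=2))
im=cv2.imread("pics/side0.png")[140:330,140:330];cv2.imwrite("pics/side0c.png",cv2.resize(im,None,fx=3.1,fy=3.1,interpolation=2))
E
```

```text
side knob 0.73 [175.6, 160.1, 106.1, 159.9] cent 238.4 247.4
side knob 0.7 [212.8, 212.3, 56.1, 105.5] cent 245.5 272.4
side jar1_mid 0.64 [199.9, 185.4, 26.2, 48.7] cent 214.3 203.1
side lever_end 0.82 [186.7, 219.7, 51.9, 13.7] cent 212.1 226.9
side lever_end 0.73 [211.5, 211.7, 25.3, 23.5] cent 223.1 219.0
side jar_rack 0.59 [178.8, 160.2, 98.8, 157.7] cent 239.3 248.3
top knob 0.62 [239.1, 194.7, 130.4, 29.4] cent 316.4 207.6
top knob 0.22 [195.7, 201.3, 34.5, 30.9] cent 211.4 213.0
top jar1_mid 0.57 [197.8, 199.4, 30.4, 31.3] cent 211.4 213.0
top lever_end 0.8 [267.0, 202.7, 14.3, 50.8] cent 275.7 225.5
top jar_rack 0.78 [108.7, 160.6, 263.1, 95.3] cent 251.5 204.4
top pad_face 0.5 [242.2, 198.8, 3.7, 26.6] cent 243.1 210.7
```

View pics/top0c.png

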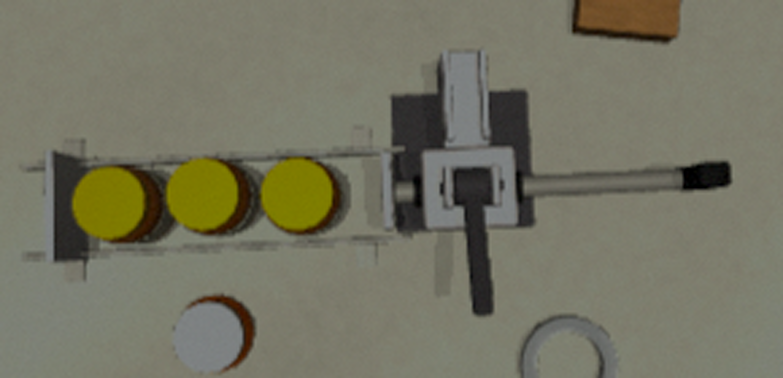

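View pics/side0c.png

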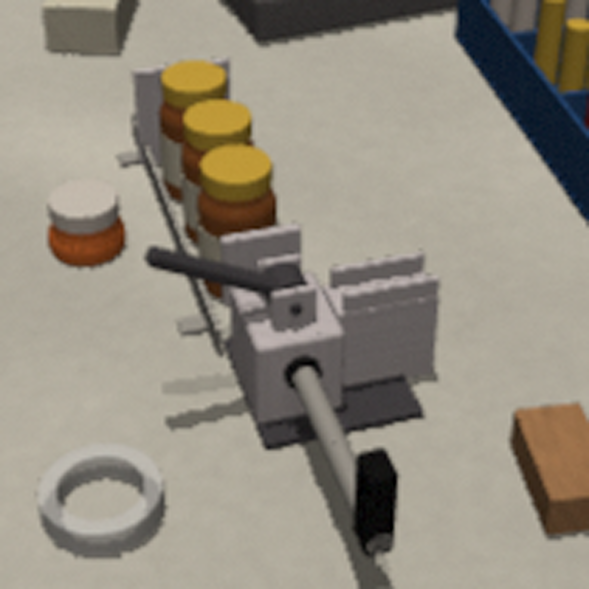

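```bash
cat > fit.py <<'E'
from h import *
from scipy.optimize import least_squares
C=lambda u,v:(u/2.7+100,v/2.7+140)
S=lambda u,v:(u/3.1+140,v/3.1+140)
obs=[("top",(30,35,70),C(422,150)),("top",(30,-35,70),C(518,147)),("top",(-30,35,70),C(422,229)),("top",(-30,-35,70),C(519,227)),
("side",(-30,-35,70),S(258,332)),("side",(30,-35,70),S(340,322)),
("top",(33,345,24),C(22,167)),("top",(-33,345,24),C(26,257)),]
def w(p,r): c,s=np.cos(p[2]),np.sin(p[2]);r=np.asarray(r)/1000;return np.array([p[0]+c*r[0]-s*r[1],p[1]+s*r[0]+c*r[1],r[2]])
if __name__=="__main__":
    f=lambda p:np.concatenate([proj(n,w(p,r))-q for n,r,q in obs])
    c0=toplane("top",274,210,.07)
    best=min((least_squares(f,[c0[0],c0[1],a],loss="soft_l1") for a in np.arange(-3,3,.7)),key=lambda s:s.cost)
    p=best.x;print(p,np.degrees(p[2]));print(f(p).reshape(-1,2))
    def inv(P): c,s=np.cos(p[2]),np.sin(p[2]);d=P[:2]-p[:2];return np.array([c*d[0]+s*d[1],-s*d[0]+c*d[1]])*1000
    print("knob expected px", proj("top",w(p,(0,-180,97))),proj("side",w(p,(0,-180,97))), "world",w(p,(0,-180,85)))
    print("knobtop meas",inv(toplane("top",*C(714,174),.097)))
    print("knob side meas",inv(toplane("side",*S(377,460),.097)))
    for q in [C(109,203),C(202,194),C(298,194)]: print("lid",inv(toplane("top",*q,.105)))
    print("panel top edge",inv(toplane("top",*C(51,153),.09)),inv(toplane("top",*C(57,262),.09)))
    print("plate top",inv(toplane("top",*C(384,190),.06)))
    a=.26;print("lever end exp",proj("top",w(p,(-100*np.cos(a),0,85+100*np.sin(a)))),"meas",C(484,312))
E
python3 fit.py
```

```text
Traceback (most recent call last):
  File "fit.py", line 12, in <module>
    best=min((least_squares(f,[c0[0],c0[1],a],loss="soft_l1") for a in np.arange(-3,3,.7)),key=lambda s:s.cost)
  File "fit.py", line 12, in <genexpr>
    best=min((least_squares(f,[c0[0],c0[1],a],loss="soft_l1") for a in np.arange(-3,3,.7)),key=lambda s:s.cost)
              ~~~~~~~~~~~~~^^^^^^^^^^^^^^^^^^^^^^^^^^^^^^^^^^
  File "fit.py", line 10, in <lambda>
    f=lambda p:np.concatenate([proj(n,w(p,r))-q for n,r,q in obs])
                               ~~~~^^^^^^^^^^
  File "h.py", line 10, in proj
    p=camera_params(cam);K=p["intrinsics"];q=K@(rot(p["rotation"]).T@(np.asarray(P)-p["position"]));return q[:2]/q[2]
ValueError: time passes only in moves, steps and waits
```

```bash
python3 - <<'E'
s=open('h.py').read()
s=s.replace("def toplane","_c={}\ndef cp(n):\n    if n not in _c: _c[n]=camera_params(n)\n    return _c[n]\ndef toplane").replace("p=camera_params(cam)","p=cp(cam)")
open('h.py','w').write(s)
E
python3 fit.py; python3 -c "from rig import*;print(get_obs()['time'])"
```

```text
[0.5215 0.0351 0.0542] 3.108231661570948
[[-0.2906 -0.1973]
 [-0.9685 -0.667 ]
 [ 1.1643  0.6521]
 [ 0.3855 -0.2671]
 [-1.8904  5.8221]
 [ 0.8451  3.4246]
 [-0.6681  0.6475]
 [-1.8432 -0.9915]]
knob expected px [367.8891 204.5608] [261.2492 291.9274] world [ 0.5313 -0.1446  0.085 ]
knobtop meas [   0.5334 -173.3063]
knob side meas [   3.3357 -172.4362]
lid [ -0.586 256.563]
lid [  2.7099 191.558 ]
lid [ -0.4025 124.3351]
panel top edge [ 37.8395 301.017 ] [-39.9577 297.7631]
plate top [ 1.7828 63.8793]
lever end exp [278.6144 260.1302] meas (279.25925925925924, 255.55555555555554)
0.7
```

```bash
cat > fit2.py <<'E'
from fit import *
obs2=obs[:4]+obs[6:]+[("side",(-30,-35,70),S(250,350)),("side",(30,-35,70),S(341,328)),("side",(30,-35,0),S(343,413))]
f=lambda p:np.concatenate([proj(n,w(p,r))-q for n,r,q in obs2])
p=least_squares(f,[.52,.035,.05],loss="soft_l1").x;print(p);print(f(p).reshape(-1,2))
im=cv2.imread("pics/top0.png");im2=cv2.imread("pics/side0.png")
def draw(im,n,pts,col):
    q=[tuple(int(round(x*8*2)) for x in proj(n,w(p,r))) for r in pts]
    for a,b in zip(q[:-1],q[1:]): cv2.line(im,a,b,col,1,cv2.LINE_AA,shift=3)
out=[]
for n,im,(a,b,c,d) in (("top",im,(140,280,100,390)),("side",im2,(140,330,140,330))):
    im=cv2.resize(im,None,fx=2,fy=2,interpolation=2)
    draw(im,n,[(30,35,70),(30,-35,70),(-30,-35,70),(-30,35,70),(30,35,70)],(0,255,0))
    draw(im,n,[(33,45,24),(33,345,24)],(0,255,0));draw(im,n,[(-33,45,24),(-33,345,24)],(0,255,0))
    for th,col in((0,(0,0,255)),(.15,(255,0,255)),(.3,(255,0,0))):
        a_=.2618+th;draw(im,n,[(0,0,85),(-100*np.cos(a_),0,85+100*np.sin(a_))],col)
    y=-173;draw(im,n,[(9,y+12,97),(9,y-12,97),(-9,y-12,97),(-9,y+12,97),(9,y+12,97)],(0,255,255))
    im=im[2*a:2*b,2*c:2*d];cv2.imwrite(f"pics/ov_{n}.png",cv2.resize(im,None,fx=1.35,fy=1.35))
E
python3 fit2.py
```

```text
[0.5212 0.0348 0.053 ]
[[-0.1113 -0.05  ]
 [-0.786  -0.4767]
 [ 1.3075  0.8032]
 [ 0.532  -0.0723]
 [-0.5008  0.6041]
 [-1.7146 -1.034 ]
 [ 0.5291  0.141 ]
 [ 0.3867  1.6336]
 [-1.2115  0.1336]]
```

View pics/ov_top.png

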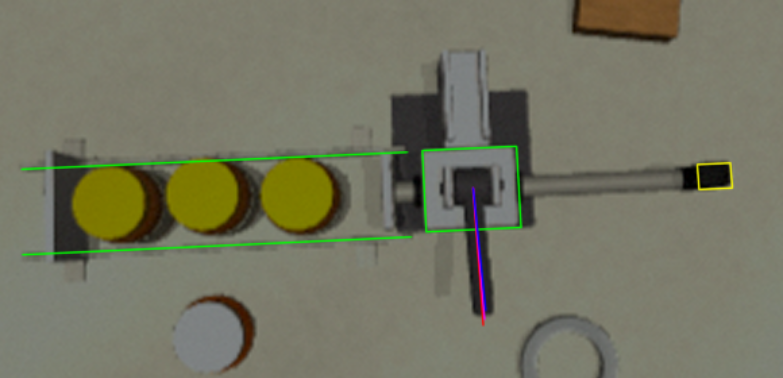

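View pics/ov_side.png

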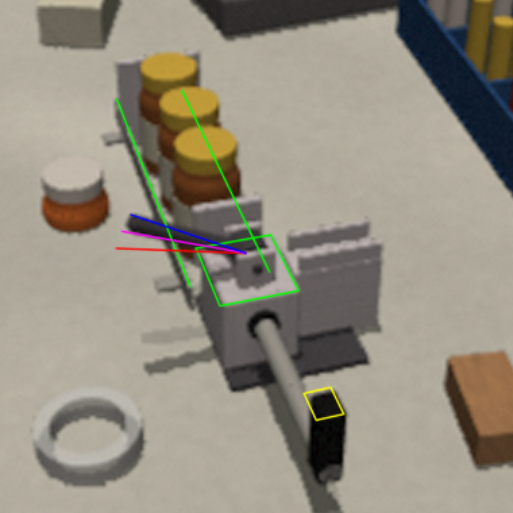

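```bash
cat > go.py <<'E'
import sys
from fit import *
P=(.5212,.0348,.0530)
def status():
    o=get_obs();T=rot(o["tool_rot"]);c=P
    d=(o["ee_pos"]-[P[0],P[1],0]);cc,s=np.cos(P[2]),np.sin(P[2])
    F=o["contact_force"]
    print("t",round(float(o["time"]),2),"TCP rack mm",np.round([1000*(cc*d[0]+s*d[1]),1000*(-s*d[0]+cc*d[1]),1000*d[2]],1),"F rack",np.round([cc*F[0]+s*F[1],-s*F[0]+cc*F[1],F[2]],1),"open",round(float(o["opening"])*1000,1),
     "toolx yaw in rack",round(np.degrees(np.arctan2(T[1,0],T[0,0])-P[2]),2),"q",o["qpos"])
    return o,T
def to(*r):
    o,T=status();print("need cm",100*T.T@(w(P,r)-o["ee_pos"]),"for",r)
if __name__=="__main__":
    a=list(map(float,sys.argv[1:]))
    if a: to(*a)
    else: status()
E
python3 go.py 0 -173 180
```

```text
t 0.7 TCP rack mm [-357.5 -610.   231.4] F rack [ 0.4 -0.1 -0.4] open 85.4 toolx yaw in rack 15.29 q [-1.37    0.0526  1.6129  0.      1.476  -0.119 ]
need cm [ 46.0104 -32.7285   5.1333] for (0.0, -173.0, 180.0)
```

```bash
python3 -m jog '[[[4,-3,0],0,0],[[4,-3,0],0,0],[[4,-3,0],0,0],[[4,-3,0],0,0],[[4,-3,0],0,0],[[4,-3,0],0,0],[[4,-3,0],0,0],[[4,-3,0],0,0],[[4,-3,0],0,0],[[4,-3,0],0,0]]'; python3 go.py 0 -173 180
```

```text
time: 1.95
ee_pos: [0.4827, -0.1813, 0.2316]
tool_rot: [0.0, 0.987, 0.159, 0.0]
contact_force: [0.1, -0.3, 1.0]
opening: 0.085
t 1.95 TCP rack mm [ -49.9 -213.8  231.6] F rack [ 0.1 -0.3  1. ] open 85.0 toolx yaw in rack 15.28 q [-0.5037 -0.2137  1.8636 -0.0001  1.4908  0.7473]
need cm [ 5.8858 -2.6236  5.1652] for (0.0, -173.0, 180.0)
```

```bash
python3 -m jog '[[[0,0,0],-10,0],[[0,0,0],-10,0],[[0,0,0],-10,0],[[0,0,0],-10,0],[[0,0,0],-10,0],[[0,0,0],-10,0],[[0,0,0],-10,0],[[0,0,0],-4.7,0],[[0,0,0],0,0]]'; python3 go.py 0 -173 150
```

```text
time: 3.08
ee_pos: [0.4819, -0.1828, 0.2314]
tool_rot: [0.0, 0.689, 0.725, 0.0]
contact_force: [0.1, -0.0, 0.4]
opening: 0.0851
t 3.08 TCP rack mm [ -50.8 -215.2  231.4] F rack [ 0.1 -0.   0.4] open 85.1 toolx yaw in rack 89.93 q [-0.507  -0.2137  1.8639  0.      1.4912 -0.5587]
need cm [4.225  5.0704 8.1425] for (0.0, -173.0, 150.0)
```

```bash
python3 -m jog '[[[2.1,2.5,2],0,0],[[2.1,2.55,2],0,0],[[0,0,2],0,0],[[0,0,2.1],0,0],[[0,0,0],0,0.3],[[0,0,0],0,0.3]]'; python3 - <<'E'
from go import *
status()
ims=[]
for n in("top","side"):
    im=camera(n)[:,:,::-1];p=proj(n,w(P,(0,-173,97)));u,v=[int(x) for x in p]
    u=min(max(u,80),430);v=min(max(v,80),300)
    ims.append(cv2.resize(im[v-75:v+75,u-75:u+75],(400,400),interpolation=2))
cv2.imwrite("pics/k1.png",np.hstack(ims))
E
```

```text
time: 3.82
ee_pos: [0.5302, -0.1387, 0.1511]
tool_rot: [0.0, 0.689, 0.725, 0.0]
contact_force: [0.1, 0.7, 0.0]
opening: 0.0599
t 3.83 TCP rack mm [  -0.2 -173.7  151.1] F rack [0.2 0.7 0. ] open 59.9 toolx yaw in rack 89.93 q [-0.3916 -0.0682  1.87   -0.0001  1.3388 -0.4434]
```

View pics/k1.png

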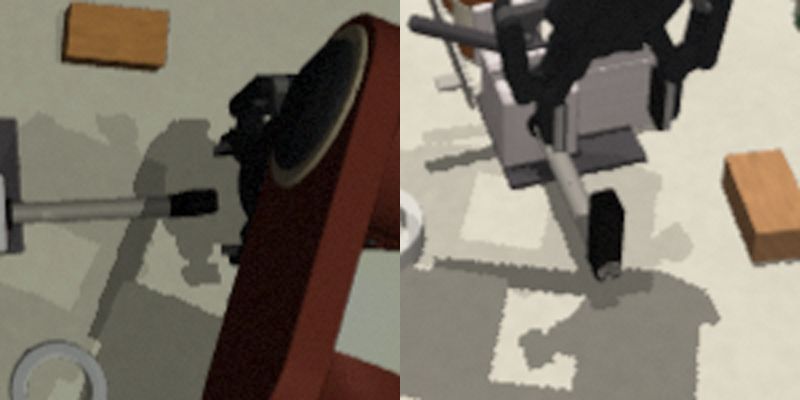

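```bash
python3 -m jog '[[[0,0,3],0,0.3],[[0,0,3],0,0.3],[[0,0,2.5],0,0.3],[[0,0,0],0,0.5],[[0,0,0],0,0.6],[[0,0,0],0,1],[[0,0,0],0,1],[[0,0,0],0,1],[[0,0,0],0,1]]'; python3 go.py 0 -173 65
```

```text
time: 5.05
ee_pos: [0.5335, -0.1387, 0.0678]
tool_rot: [0.004, 0.688, 0.726, 0.002]
contact_force: [8.2, 0.3, -3.2]
opening: 0.0172
t 5.05 TCP rack mm [   3.1 -173.9   67.8] F rack [ 8.2 -0.1 -3.2] open 17.2 toolx yaw in rack 90.0 q [-0.3902  0.0327  1.9214  0.0017  1.1791 -0.4438]
need cm [ 0.0885 -0.308   0.2798] for (0.0, -173.0, 65.0)
```

```bash
python3 -m jog '[[[0,0.3,0],0,1],[[0,0,0],0,1]]'; python3 go.py; python3 -m jog '[[[0.5,0,0],0,1],[[0.5,0,0],0,1],[[0.5,0,0],0,1],[[0.5,0,0],0,1]]';  python3 go.py
```

```text
time: 5.3
ee_pos: [0.5336, -0.1387, 0.0677]
tool_rot: [0.0, 0.688, 0.726, -0.001]
contact_force: [-5.3, -0.4, 7.7]
opening: 0.0168
t 5.3 TCP rack mm [   3.1 -173.9   67.7] F rack [-5.3 -0.1  7.7] open 16.8 toolx yaw in rack 90.02 q [-0.3886  0.0383  1.9158 -0.0015  1.1869 -0.4414]
time: 5.8
ee_pos: [0.5326, -0.1213, 0.0678]
tool_rot: [0.003, 0.688, 0.726, -0.002]
contact_force: [-3.7, -11.1, 4.3]
opening: 0.017
t 5.8 TCP rack mm [   3.1 -156.5   67.8] F rack [ -4.3 -10.9   4.3] open 17.0 toolx yaw in rack 90.01 q [-0.357   0.0252  1.9293 -0.0066  1.1839 -0.4076]
```

```bash
python3 -m jog '[[[0.4,0,0],0,1],[[0.4,0,0],0,1],[[0.4,0,0],0,1],[[0.4,0,0],0,1],[[0.4,0,0],0,1]]';  python3 go.py;python3 -m jog '[[[0.3,0,0],0,1],[[0.3,0,0],0,1],[[0.3,0,0],0,1],[[0.2,0,0],0,1]]';  python3 go.py;  python3 - <<'E'
from h import *
for n,(a,b,c,d) in (("top",(170,260,100,300)),("side",(140,290,160,300))):
    im=camera(n)[a:b,c:d,::-1];cv2.imwrite(f"pics/s1{n}.png",cv2.resize(im,None,fx=3.8,fy=3.8,interpolation=2))
E
```

```text
time: 6.42
ee_pos: [0.5315, -0.1014, 0.0678]
tool_rot: [0.003, 0.688, 0.726, -0.002]
contact_force: [-5.2, -11.3, 5.2]
opening: 0.0173
t 6.42 TCP rack mm [   3.1 -136.6   67.8] F rack [ -5.8 -11.    5.2] open 17.3 toolx yaw in rack 90.01 q [-0.3227  0.0134  1.9412 -0.007   1.184  -0.3732]
time: 6.92
ee_pos: [0.5309, -0.0905, 0.0678]
tool_rot: [0.003, 0.688, 0.726, -0.002]
contact_force: [-5.0, -11.2, 5.4]
opening: 0.0171
t 6.92 TCP rack mm [   3.1 -125.7   67.8] F rack [ -5.6 -10.9   5.4] open 17.1 toolx yaw in rack 90.01 q [-0.3036  0.0076  1.9471 -0.0072  1.1841 -0.354 ]
```

View pics/s1top.png

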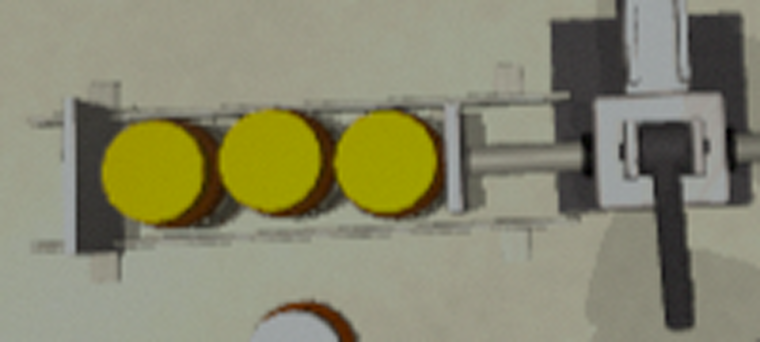

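View pics/s1side.png

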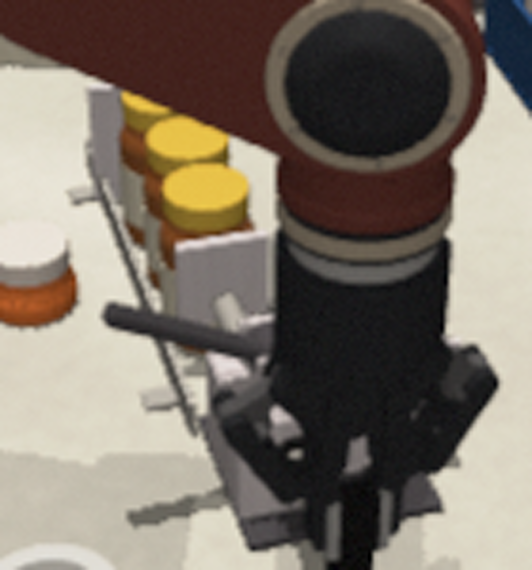

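```bash
python3 - <<'E'
from go import *
def inv(Q): c,s=np.cos(P[2]),np.sin(P[2]);d=Q[:2]-P[:2];return np.array([c*d[0]+s*d[1],-s*d[0]+c*d[1]])*1000
X=lambda u,v:(u/3.8+100,v/3.8+170)
for q,z in [((78,175),.09),((387,161),.105),((270,161),.105),((152,172),.105),((448,155),.06),((461,155),.06)]:
    print(q,inv(toplane("top",*X(*q),z)))
im=camera("top");
for t in ("jar1_mid","pad"):
    for d in look_for(t,"top")[:4]: print(t,d)
E
```

```text
(78, 175) [  0.1814 298.6507]
(387, 161) [ -0.485  140.8082]
(270, 161) [  2.137  198.9792]
(152, 172) [ -0.6973 257.5552]
(448, 155) [  3.3844 113.1022]
(461, 155) [  3.0754 106.2344]
jar1_mid {'bbox': [186.8, 202.3, 32.7, 27.8], 'conf': 0.77}
jar1_mid {'bbox': [126.0, 201.6, 35.4, 26.4], 'conf': 0.18}
pad {'bbox': [128.1, 199.6, 34.5, 29.2], 'conf': 0.47}
pad {'bbox': [216.1, 199.3, 6.1, 28.9], 'conf': 0.43}
```

```bash
python3 -m jog '[[[0.2,0,0],0,1],[[0.2,0,0],0,1],[[0.2,0,0],0,1],[[0.2,0,0],0,1]]';  python3 go.py;for i in 1; do python3 -m jog '[[[0.1,0,0],0,1],[[0.1,0,0],0,1]]'; python3 go.py;done; python3 -m jog '[[[0.1,0,0],0,1],[[0.1,0,0],0,1]]';python3 go.py
```

```text
time: 7.68
ee_pos: [0.5305, -0.0827, 0.0677]
tool_rot: [0.003, 0.688, 0.726, -0.002]
contact_force: [-5.0, -11.2, 5.7]
opening: 0.017
t 7.67 TCP rack mm [   3.  -117.8   67.7] F rack [ -5.6 -10.9   5.7] open 17.0 toolx yaw in rack 90.01 q [-0.2896  0.0037  1.951  -0.0075  1.1842 -0.3399]
time: 7.92
ee_pos: [0.5304, -0.0806, 0.0678]
tool_rot: [0.003, 0.688, 0.726, -0.002]
contact_force: [-5.5, -11.7, 6.9]
opening: 0.0166
t 7.92 TCP rack mm [   3.1 -115.8   67.8] F rack [ -6.1 -11.4   6.9] open 16.6 toolx yaw in rack 90.01 q [-0.286   0.0028  1.9519 -0.0074  1.1843 -0.3364]
time: 8.18
ee_pos: [0.5303, -0.0787, 0.0678]
tool_rot: [0.003, 0.688, 0.726, -0.002]
contact_force: [-5.3, -11.7, 6.1]
opening: 0.017
t 8.18 TCP rack mm [   3.  -113.8   67.8] F rack [ -5.9 -11.4   6.1] open 17.0 toolx yaw in rack 90.01 q [-0.2825  0.0018  1.9528 -0.0075  1.1843 -0.3329]
```

```bash
python3 -m jog '[[[0.1,0,0],0,1]]'; python3 go.py|cut -c1-90;python3 -m jog '[[[0.1,0,0],0,1]]' >/dev/null;python3 go.py|cut -c1-90; python3 -m jog '[[[0.1,0,0],0,1]]' >/dev/null;python3 go.py|cut -c1-90; python3 - <<'E'
from h import *
for n,(a,b,c,d) in (("top",(170,260,100,300)),):
    im=camera(n)[a:b,c:d,::-1];cv2.imwrite(f"pics/s2{n}.png",cv2.resize(im,None,fx=3.8,fy=3.8,interpolation=2))
E
```

```text
time: 8.3
ee_pos: [0.5302, -0.0777, 0.0677]
tool_rot: [0.003, 0.688, 0.726, -0.003]
contact_force: [-5.9, -11.7, 6.6]
opening: 0.0169
t 8.3 TCP rack mm [   3.  -112.8   67.7] F rack [ -6.5 -11.4   6.6] open 16.9 toolx yaw in
t 8.43 TCP rack mm [   3.  -111.8   67.8] F rack [ -5.9 -11.3   6.2] open 17.0 toolx yaw i
t 8.55 TCP rack mm [   3.  -110.8   67.8] F rack [ -5.5 -12.2   5.5] open 17.1 toolx yaw i
```

View pics/s2top.png

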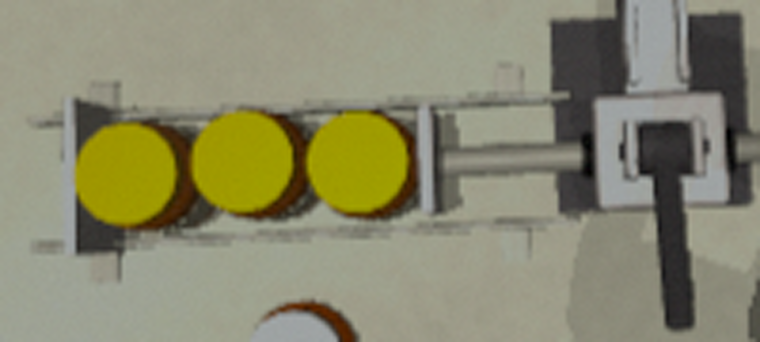

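```bash
python3 -m jog '[[[0.1,0,0],0,1]]' >/dev/null; python3 go.py|cut -c1-90;python3 -m jog '[[[0.1,0,0],0,1]]' >/dev/null;python3 go.py|cut -c1-90; python3 -m jog '[[[0.1,0,0],0,1]]' >/dev/null;python3 go.py|cut -c1-90
```

```text
t 8.72 TCP rack mm [   3.  -110.    67.7] F rack [ -6.3 -12.8   6.2] open 16.8 toolx yaw i
t 8.85 TCP rack mm [   3.  -109.2   67.8] F rack [ -6.2 -13.3   6. ] open 16.8 toolx yaw i
t 8.97 TCP rack mm [   3.  -108.4   67.8] F rack [ -6.3 -13.4   6.3] open 16.8 toolx yaw i
```

```bash
python3 -m jog '[[[0.1,0,0],0,1]]' >/dev/null; python3 go.py|cut -c1-90;python3 -m jog '[[[0.1,0,0],0,1]]' >/dev/null;python3 go.py|cut -c1-90; python3 -m jog '[[[0.1,0,0],0,1]]' >/dev/null;python3 go.py|cut -c1-90;  python3 - <<'E'
from h import *
for n in("top","side"):
    cv2.imwrite(f"pics/s3{n}_full.png",camera(n)[:,:,::-1])
a=cv2.imread("pics/top0.png")[170:260,100:300];b=cv2.imread("pics/s3top_full.png")[170:260,100:300]
cv2.imwrite("pics/s3.png",np.vstack([cv2.resize(x,None,fx=4,fy=3.3,interpolation=2) for x in(a,b)]))
for im in(a,b): print(cv2.cvtColor(im,cv2.COLOR_BGR2GRAY)[32:42,100:160].mean(0).astype(int))
E
```

```text
t 9.1 TCP rack mm [   3.  -107.6   67.8] F rack [ -5.9 -15.4   5.8] open 17.0 toolx yaw in
t 9.22 TCP rack mm [   3.  -106.8   67.8] F rack [ -6.7 -16.2   5.3] open 17.3 toolx yaw i
t 9.35 TCP rack mm [   3.  -106.    67.8] F rack [ -5.4 -16.1   5. ] open 16.7 toolx yaw i
[109 110 109 110 110 110 110 110 110 110 110 110 110 109 110 110 110 110
 109 106  96  86  71  47  51  60  77  89  94 110 125 125 125 124 121 110
 110 108 109 109 107 101 128 127 115  60  49  59  63  68  67  66  62  35
  19  24  62 118 128 127]
[138 137 134 127 117 101  84  54  50  82 154 161 156 123  49  64  92 100
 101 108 128 143 142 143 143 143 142 141 140 140 140 138 137 138 139 139
 139 138 139 140 140 141 141 141 140 133  94  88  88  87  86  85  80  46
  28  32  80 148 160 161]
```

View pics/s3.png

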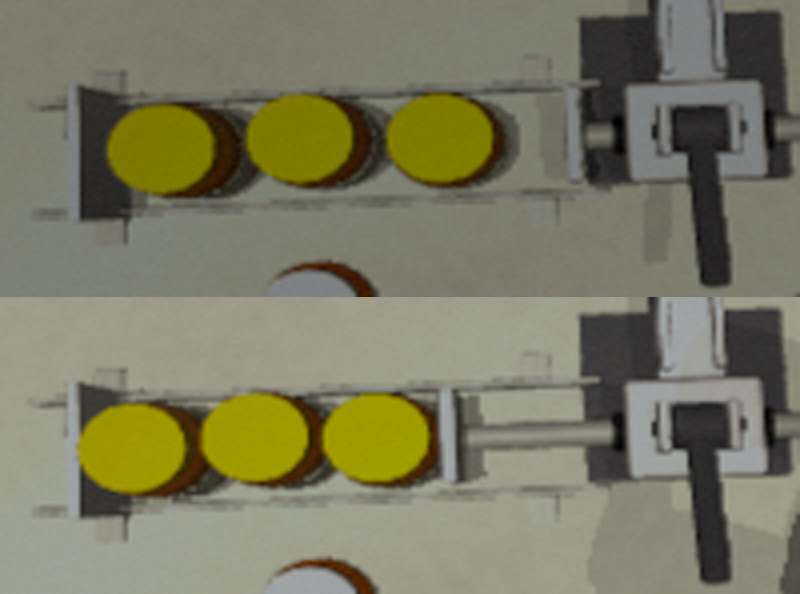

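```bash
python3 -m jog '[[[0.1,0,0],0,1],[[0.05,0,0],0,1],[[0,0,0],0,1]]' >/dev/null; python3 go.py; 
```

```text
t 9.82 TCP rack mm [   3.  -105.6   67.8] F rack [ -6.  -20.5   3.8] open 17.1 toolx yaw in rack 90.01 q [-0.2656 -0.0024  1.9571 -0.0123  1.1831 -0.3141]
```

```bash
python3 -m jog '[[[0,0,0],0,1],[[0,0,0],0,1]]' >/dev/null; python3 go.py;   python3 - <<'E'
from h import *
for n in("top","side"):
    cv2.imwrite(f"pics/s4{n}_full.png",camera(n)[:,:,::-1])
b=cv2.imread("pics/s4top_full.png")[170:260,100:300];s=cv2.imread("pics/s4side_full.png")[150:280,150:290]
print(cv2.cvtColor(b,cv2.COLOR_BGR2GRAY)[32:42,100:160].mean(0).astype(int)[:30])
cv2.imwrite("pics/s4.png",cv2.resize(s,None,fx=4.5,fy=4.5,interpolation=2))
E
```

```text
t 10.07 TCP rack mm [   3.  -105.6   67.8] F rack [ -7.1 -19.8   3.9] open 17.2 toolx yaw in rack 90.01 q [-0.2656 -0.0024  1.957  -0.0123  1.1831 -0.3142]
[138 137 134 127 116 100  83  54  52  86 155 161 156 118  51  65  91 100
 101 109 132 143 142 142 142 142 142 140 140 140]
```

View pics/s4.png

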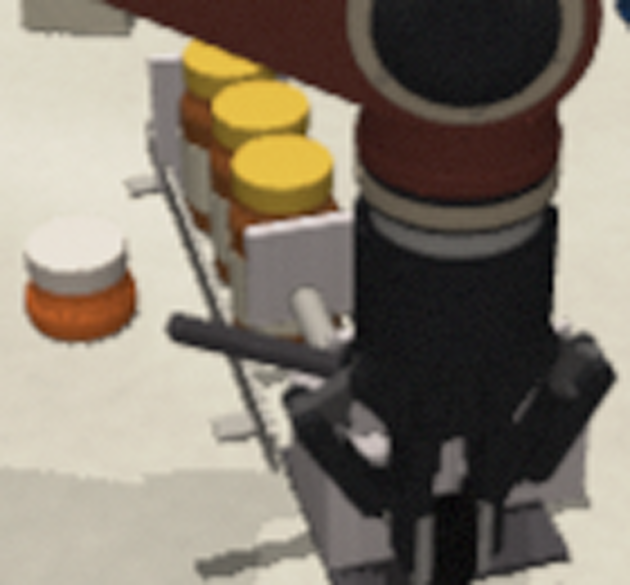

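```bash
python3 - <<'E'
from go import *
def inv(Q): c,s=np.cos(P[2]),np.sin(P[2]);d=Q[:2]-P[:2];return np.array([c*d[0]+s*d[1],-s*d[0]+c*d[1]])*1000
a=inv(toplane("top",244.5,207,.06));b=inv(toplane("top",213.2,207,.06));print(a,b,b-a)
b=inv(toplane("top",209.25,207,.06));print("face side",b)
# knob: initial top image vs TCP
K0=cv2.imread("pics/s4side_full.png");k=cv2.imread("pics/side0.png")
cv2.imwrite("pics/s4b.png",cv2.resize(K0[200:340,180:330],None,fx=4,fy=4,interpolation=2))
E
```

```text
[ 8.6097 59.2938] [ 11.4302 122.2507] [ 2.8205 62.9569]
face side [ 11.7855 130.1815]
```

View pics/s4b.png

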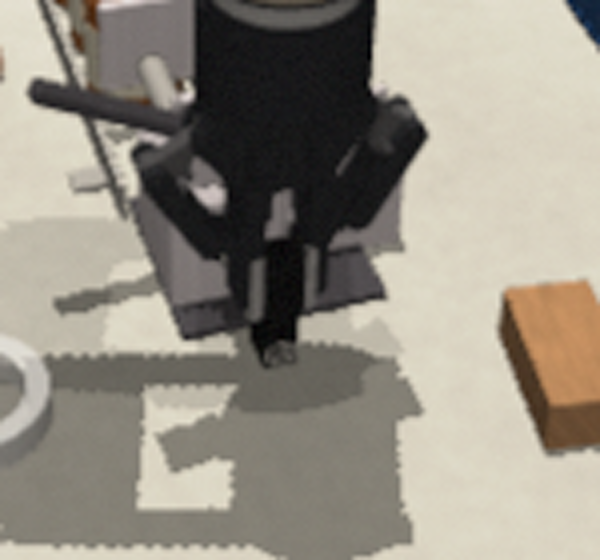

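```bash
python3 -m jog '[[[-0.2,0,0],0,1],[[-0.15,0,0],0,1],[[0,0,0],0,1]]' >/dev/null; python3 go.py; python3 -m jog '[[[-0.05,-0.1,0],0,0.6],[[0,0,0],0,0.5],[[0,0,0],0,0.4],[[0,0,0],0,0.4]]'; python3 go.py
```

```text
t 10.55 TCP rack mm [   3.  -105.6   67.7] F rack [-5.2 -6.7  7. ] open 17.0 toolx yaw in rack 90.0 q [-0.2692 -0.0014  1.9562 -0.0047  1.1854 -0.3204]
time: 11.05
ee_pos: [0.5284, -0.0684, 0.0652]
tool_rot: [-0.0, 0.688, 0.726, 0.0]
contact_force: [-0.0, 0.2, -0.0]
opening: 0.0512
t 11.05 TCP rack mm [   1.7 -103.5   65.2] F rack [-0.   0.2 -0. ] open 51.2 toolx yaw in rack 90.0 q [-0.2686 -0.0011  1.9605  0.0001  1.1823 -0.3216]
```

```bash
python3 -m jog '[[[0,0,-3],0,0.4],[[0,0,-4],0,0.4],[[0,0,-4],5,0.4],[[0,0,-3],10,0.4],[[0,0,0],10,0.4],[[0,0,0],10,0.4],[[0,0,0],10,0.4],[[0,0,0],10,0.4],[[0,0,0],10,0.4],[[0,0,0],10,0.4]]'; python3 -m jog '[[[0,0,0],10,0.4],[[0,0,0],5,0.4],[[0,0,0],0,0.4]]'; python3 - <<'E'
from go import *
to(-62,0,190)
for n in("top","side"):
    cv2.imwrite(f"pics/s5{n}_full.png",camera(n)[:,:,::-1])
b=cv2.imread("pics/s5top_full.png")[150:260,100:300];s=cv2.imread("pics/s5side_full.png")[150:330,150:290]
print(cv2.cvtColor(b,cv2.COLOR_BGR2GRAY)[52:62,100:130].mean(0).astype(int))
cv2.imwrite("pics/s5.png",np.hstack([cv2.resize(b,None,fx=2.3,fy=2.3,interpolation=2)[:250],cv2.resize(s,None,fx=2.2,fy=2.2,interpolation=2)[:250]]))
E
```

```text
time: 12.3
ee_pos: [0.5284, -0.0685, 0.2051]
tool_rot: [-0.0, 0.988, 0.154, -0.0]
contact_force: [0.1, -0.1, -0.4]
opening: 0.0511
time: 12.68
ee_pos: [0.5284, -0.0685, 0.2051]
tool_rot: [-0.0, 1.0, 0.027, -0.0]
contact_force: [0.3, -0.6, 0.7]
opening: 0.0512
t 12.68 TCP rack mm [   1.7 -103.5  205.1] F rack [ 0.3 -0.6  0.7] open 51.2 toolx yaw in rack 0.06 q [-0.2687 -0.1516  1.8539  0.0001  1.4396  1.2481]
need cm [ -6.3597 -10.36     1.518 ] for (-62, 0, 190)
[136 135 131 123 114  98  80  52  50  84 152 158 153 117  49  64  90  98
 100 106 130 141 140 140 140 141 140 138 138 137]
```

View pics/s5.png

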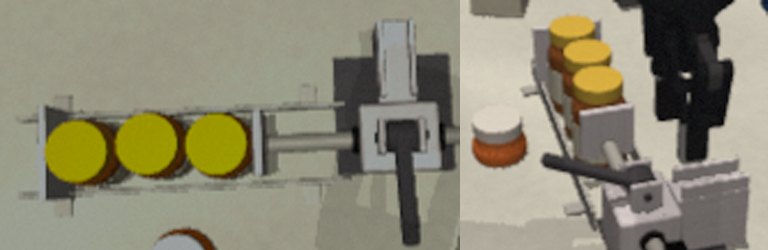

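```bash
python3 -m jog '[[[-3.2,-5,0],0,0.4],[[-3.2,-5.3,0],0,0.4],[[0,0,3],0,0.4],[[0,0,0],0,0.4]]'; python3 - <<'E'
from go import *
to(-62,0,100)
ims=[]
for n in("top","side"):
    im=camera(n)[:,:,::-1];u,v=[int(x) for x in proj(n,w(P,(-65,0,122)))]
    ims.append(cv2.resize(im[v-70:v+70,u-70:u+70],(400,400),interpolation=2))
cv2.imwrite("pics/l1.png",np.hstack(ims))
E
```

```text
time: 13.28
ee_pos: [0.4572, 0.0315, 0.1731]
tool_rot: [-0.0, 1.0, 0.027, -0.002]
contact_force: [0.6, -0.5, 0.5]
opening: 0.0512
t 13.28 TCP rack mm [-64.1   0.  173.1] F rack [ 0.6 -0.6  0.5] open 51.2 toolx yaw in rack 0.09 q [-0.0939 -0.3192  2.0476 -0.0001  1.4177  1.4223]
need cm [0.2391 0.009  7.3102] for (-62, 0, 100)
```

View pics/l1.png

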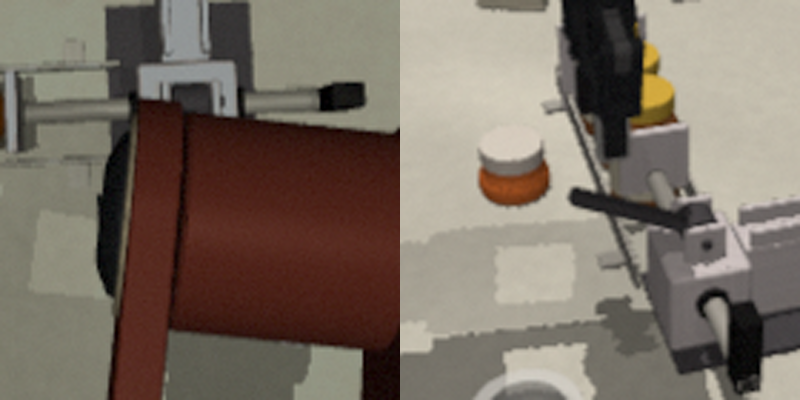

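```bash
python3 -m jog '[[[0.1,0,2.5],0,0.4],[[0.1,0,2.5],0,0.4],[[0,0,2.3],0,0.4],[[0,0,0],0,0.4]]'; python3 - <<'E'
from go import *
to(-62,0,100)
n="side";im=camera(n)[:,:,::-1];u,v=[int(x) for x in proj(n,w(P,(-65,0,122)))]
cv2.imwrite("pics/l2.png",cv2.resize(im[v-60:v+60,u-60:u+60],(500,500),interpolation=2))
E
```

```text
time: 13.88
ee_pos: [0.4606, 0.0304, 0.1015]
tool_rot: [-0.0, 1.0, 0.026, -0.001]
contact_force: [0.0, 0.5, -0.1]
opening: 0.0512
t 13.88 TCP rack mm [-60.7  -1.2 101.5] F rack [ 0.1  0.5 -0.1] open 51.2 toolx yaw in rack -0.07 q [-0.0955 -0.2313  2.1028  0.      1.273   1.4235]
need cm [-0.127  -0.1153  0.1508] for (-62, 0, 100)
```

View pics/l2.png

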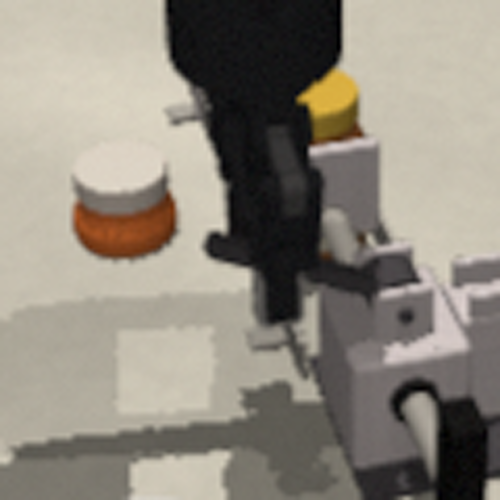

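Fingers straddle the lever (lever passes behind the near finger around pixel (260,260) of the crop). Close.

```bash
python3 -m jog '[[[0,0,0],0,0.6],[[0,0,0],0,0.7],[[0,0,0],0,1],[[0,0,0],0,1],[[0,0,0],0,1],[[0,0,0],0,1]]'; python3 go.py
```

```text
time: 14.68
ee_pos: [0.4614, 0.0335, 0.1034]
tool_rot: [-0.003, 1.0, 0.026, 0.001]
contact_force: [-1.4, 10.5, 3.1]
opening: 0.0128
t 14.68 TCP rack mm [-59.7   1.9 103.4] F rack [-0.8 10.6  3.1] open 12.8 toolx yaw in rack -0.0 q [-0.0923 -0.2344  2.1019  0.0063  1.2735  1.4237]
```

```bash
python3 - <<'E'
import numpy as np
r=7.2;ph=np.radians(np.arange(32,165,7));x=-r*np.cos(ph);z=r*np.sin(ph)
for i in range(len(ph)-1): print(round(np.degrees(ph[i+1])),[round(x[i+1]-x[i],2),0,round(-(z[i+1]-z[i]),2)])
E
```

```text
39 [np.float64(0.51), 0, np.float64(-0.72)]
46 [np.float64(0.59), 0, np.float64(-0.65)]
53 [np.float64(0.67), 0, np.float64(-0.57)]
60 [np.float64(0.73), 0, np.float64(-0.49)]
67 [np.float64(0.79), 0, np.float64(-0.39)]
74 [np.float64(0.83), 0, np.float64(-0.29)]
81 [np.float64(0.86), 0, np.float64(-0.19)]
88 [np.float64(0.88), 0, np.float64(-0.08)]
95 [np.float64(0.88), 0, np.float64(0.02)]
102 [np.float64(0.87), 0, np.float64(0.13)]
109 [np.float64(0.85), 0, np.float64(0.23)]
116 [np.float64(0.81), 0, np.float64(0.34)]
123 [np.float64(0.77), 0, np.float64(0.43)]
130 [np.float64(0.71), 0, np.float64(0.52)]
137 [np.float64(0.64), 0, np.float64(0.61)]
144 [np.float64(0.56), 0, np.float64(0.68)]
151 [np.float64(0.47), 0, np.float64(0.74)]
158 [np.float64(0.38), 0, np.float64(0.79)]
```

```bash
python3 -m jog '[[[0.05,-0.3,-0.1],0,1],[[0.5,0,-0.7],0,1],[[0.6,0,-0.65],0,1],[[0.65,0,-0.55],0,1],[[0.75,0,-0.5],0,1],[[0,0,0],0,1]]'; python3 go.py
```

```text
time: 15.42
ee_pos: [0.4864, 0.0354, 0.127]
tool_rot: [-0.0, 1.0, 0.026, -0.001]
contact_force: [-2.2, 0.8, -8.2]
opening: 0.0124
t 15.43 TCP rack mm [-34.7   2.5 127. ] F rack [-2.2  0.9 -8.2] open 12.4 toolx yaw in rack -0.0 q [-0.0803 -0.1938  2.0258  0.0005  1.311   1.4374]
```

```bash
python3 -m jog '[[[0.8,0,-0.4],0,1],[[0.85,0,-0.3],0,1],[[0.85,0,-0.2],0,1],[[0.9,0,-0.1],0,1],[[0,0,0],0,1]]'; python3 go.py
```

```text
time: 16.05
ee_pos: [0.5215, 0.0371, 0.1378]
tool_rot: [-0.0, 1.0, 0.026, 0.001]
contact_force: [-0.2, -0.3, -7.7]
opening: 0.0102
t 16.05 TCP rack mm [  0.4   2.3 137.8] F rack [-0.2 -0.3 -7.7] open 10.2 toolx yaw in rack -0.06 q [-0.0716 -0.1179  1.9397  0.0006  1.3176  1.4471]
```

```bash
python3 -m jog '[[[0.9,0,0],0,1],[[0.85,0,0.15],0,1],[[0.85,0,0.25],0,1],[[0.8,0,0.35],0,1],[[0,0,0],0,1]]'; python3 go.py
```

```text
time: 16.68
ee_pos: [0.555, 0.0388, 0.1299]
tool_rot: [0.0, 1.0, 0.026, 0.0]
contact_force: [-0.5, -0.5, -0.5]
opening: 0.0001
t 16.68 TCP rack mm [ 34.    2.2 129.9] F rack [-0.5 -0.5 -0.5] open 0.1 toolx yaw in rack -0.01 q [-0.064  -0.0259  1.8667 -0.0001  1.3003  1.454 ]
```

```bash
python3 - <<'E'
from go import *
ims=[]
for n in("side","top"):
    im=camera(n)[:,:,::-1];u,v=[int(x) for x in proj(n,w(P,(0,0,122)))]
    ims.append(cv2.resize(im[v-70:v+70,u-70:u+70],(400,400),interpolation=2))
cv2.imwrite("pics/l3.png",np.hstack(ims))
for th in (1.2,1.4,1.6): print(th,[(np.array(proj("side",w(P,(1-100*np.cos(th+.262),0,85+100*np.sin(th+.262)))))-proj("side",w(P,(0,0,122)))+70)*400/140])
E
```

```text
1.2 [array([185.9441, 126.1004])]
1.4 [array([215.0328, 121.3709])]
1.6 [array([243.1059, 121.7863])]
```

View pics/l3.png

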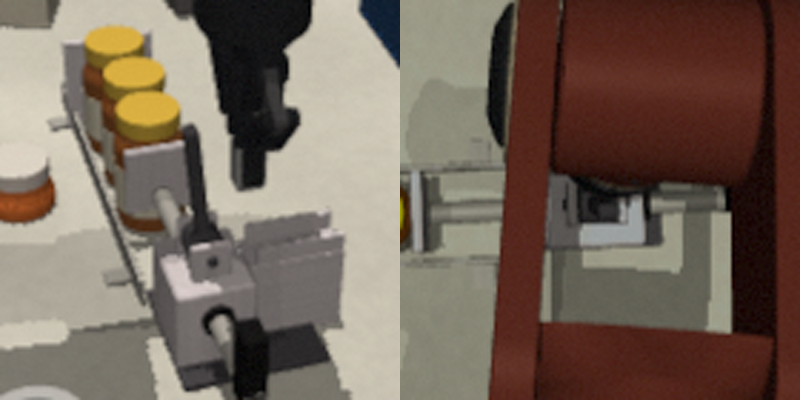

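```bash
python3 -m jog '[[[0,0,-4],0,1],[[0,0,-4.5],0,1],[[-4.5,0,0],0,1],[[-4.5,0,0],0,1],[[0,0,3],0,1],[[0,0,2.5],0,1],[[0,0,0],0,1]]'; python3 go.py; python3 - <<'E'
import numpy as np
r=80
for d in range(75,181,7):
    p=np.radians(d);print(d,round(d/57.2958-.262,2),np.round([1-r*np.cos(p)-5*np.sin(p)-11,85+r*np.sin(p)-5*np.cos(p)],0))
E
```

```text
time: 17.65
ee_pos: [0.4626, 0.0343, 0.1577]
tool_rot: [-0.0, 1.0, 0.026, -0.002]
contact_force: [-0.1, 0.5, -0.5]
opening: -0.0
t 17.65 TCP rack mm [-58.6   2.6 157.7] F rack [-0.   0.5 -0.5] open -0.0 toolx yaw in rack -0.02 q [-0.0867 -0.2893  2.0507 -0.      1.3846  1.4313]
75 1.05 [-36. 161.]
82 1.17 [-26. 164.]
89 1.29 [-16. 165.]
96 1.41 [ -7. 165.]
103 1.54 [  3. 164.]
110 1.66 [ 13. 162.]
117 1.78 [ 22. 159.]
124 1.9 [ 31. 154.]
131 2.02 [ 39. 149.]
138 2.15 [ 46. 142.]
145 2.27 [ 53. 135.]
152 2.39 [ 58. 127.]
159 2.51 [ 63. 118.]
166 2.64 [ 66. 109.]
173 2.76 [ 69. 100.]
180 2.88 [70. 90.]
```

```bash
python3 -m jog '[[[1.5,0,-0.2],0,1],[[1.5,0,-0.1],0,1],[[1,0,0],0,1],[[1,0,0],0,1],[[1,0,0],0,1],[[1,0,0],0,1],[[0,0,0],0,1]]'; python3 - <<'E'
from go import *
status()
ims=[]
for n in("side","top"):
    im=camera(n)[:,:,::-1];u,v=[int(x) for x in proj(n,w(P,(0,0,122)))]
    ims.append(cv2.resize(im[v-70:v+70,u-70:u+70],(400,400),interpolation=2))
cv2.imwrite("pics/l4.png",np.hstack(ims))
E
```

```text
time: 18.52
ee_pos: [0.5341, 0.0379, 0.1617]
tool_rot: [-0.0, 1.0, 0.026, -0.001]
contact_force: [-2.0, 0.3, -0.6]
opening: -0.0001
t 18.52 TCP rack mm [ 13.1   2.4 161.7] F rack [-2.   0.4 -0.6] open -0.1 toolx yaw in rack -0.01 q [-0.0682 -0.1073  1.8882 -0.      1.3627  1.4497]
```

View pics/l4.png

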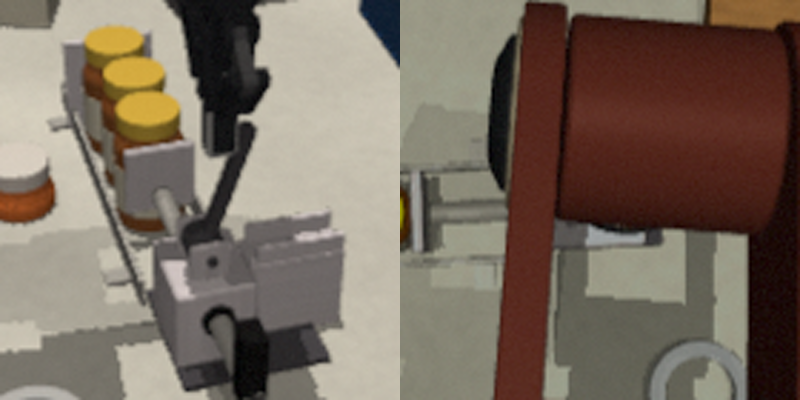

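```bash
python3 -m jog '[[[0.9,0,0.3],0,1],[[0.9,0,0.5],0,1],[[0.8,0,0.5],0,1],[[0.7,0,0.7],0,1],[[0,0,0],0,1]]'; python3 go.py
```

```text
time: 19.25
ee_pos: [0.5684, 0.0397, 0.1442]
tool_rot: [-0.0, 1.0, 0.026, 0.001]
contact_force: [0.4, 1.0, 0.3]
opening: -0.0005
t 19.25 TCP rack mm [ 47.4   2.4 144.2] F rack [0.5 0.9 0.3] open -0.5 toolx yaw in rack -0.01 q [-0.0611 -0.0104  1.826   0.0004  1.3232  1.4568]
```

```bash
python3 - <<'E'
from go import *
n="side";im=camera(n)[:,:,::-1];u,v=[int(x) for x in proj(n,w(P,(0,0,122)))]
cv2.imwrite("pics/l5.png",cv2.resize(im[v-70:v+70,u-70:u+70],(500,500),interpolation=2))
E
```

```text
(no output)
```

View pics/l5.png

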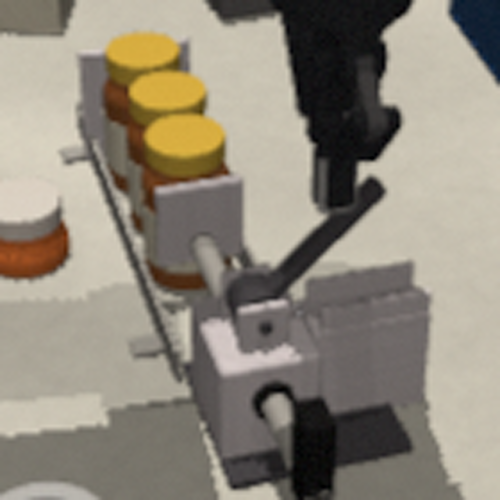

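```bash
python3 -m jog '[[[0.6,0,0.8],0,1],[[0.5,0,0.8],0,1],[[0,0,0],0,1]]'; python3 go.py;python3 - <<'E'
from go import *
n="side";im=camera(n)[:,:,::-1];u,v=[int(x) for x in proj(n,w(P,(0,0,122)))]
cv2.imwrite("pics/l6.png",cv2.resize(im[v-70:v+70,u-70:u+70],(500,500),interpolation=2))
E
```

```text
time: 19.68
ee_pos: [0.5809, 0.0402, 0.13]
tool_rot: [0.0, 1.0, 0.026, 0.003]
contact_force: [-0.7, 0.5, 8.2]
opening: -0.0002
t 19.68 TCP rack mm [ 59.9   2.2 130. ] F rack [-0.7  0.5  8.2] open -0.2 toolx yaw in rack -0.02 q [-0.0589  0.0315  1.8089  0.0005  1.295   1.459 ]
```

View pics/l6.png

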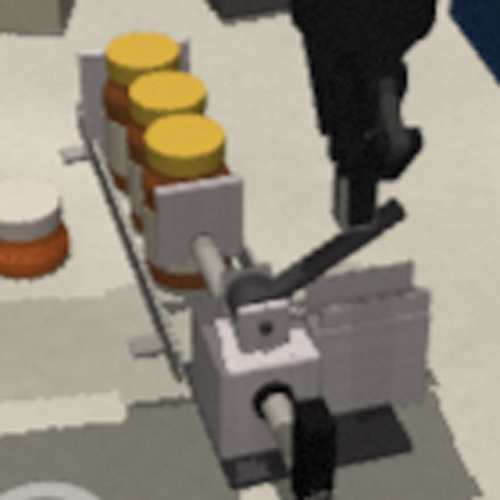

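```bash
python3 -m jog '[[[0.3,0,0.9],0,1],[[0.3,0,0.9],0,1],[[0,0,0],0,1]]'; python3 go.py;  python3 -m jog '[[[0.3,0,0.9],0,1],[[0.2,0,0.9],0,1],[[0,0,0],0,1]]'; python3 go.py; python3 - <<'E'
from go import *
n="side";im=camera(n)[:,:,::-1];u,v=[int(x) for x in proj(n,w(P,(0,0,122)))]
cv2.imwrite("pics/l7.png",cv2.resize(im[v-70:v+70,u-70:u+70],(500,500),interpolation=2))
E
```

```text
time: 20.1
ee_pos: [0.5868, 0.0404, 0.111]
tool_rot: [0.0, 1.0, 0.026, 0.003]
contact_force: [-0.2, -0.5, 0.3]
opening: -0.0002
t 20.1 TCP rack mm [ 65.8   2.1 111. ] F rack [-0.3 -0.5  0.3] open -0.2 toolx yaw in rack -0.01 q [-0.0578  0.0658  1.8074  0.0002  1.2622  1.4602]
time: 20.48
ee_pos: [0.5899, 0.0407, 0.0904]
tool_rot: [0.0, 1.0, 0.026, 0.001]
contact_force: [1.9, 0.2, 1.7]
opening: 0.0002
t 20.48 TCP rack mm [68.9  2.2 90.4] F rack [1.9 0.1 1.7] open 0.2 toolx yaw in rack -0.02 q [-0.057   0.0999  1.8086  0.0001  1.2317  1.4611]
```

View pics/l7.png

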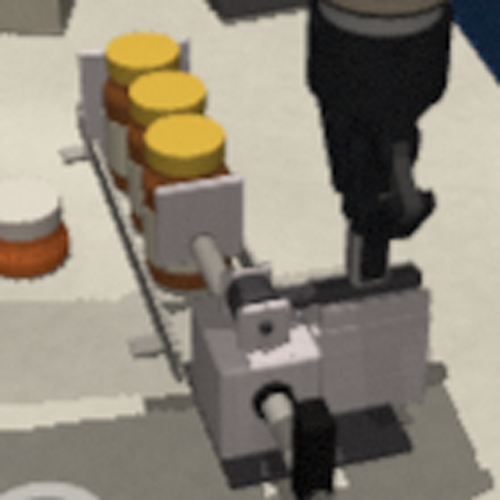

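```bash
python3 -m jog '[[[0,0,0.15],0,1],[[0,0,0.1],0,1],[[0,0,0],0,1]]'; python3 go.py; python3 -m jog '[[[0,0,-2],0,1],[[0,0,-4],0,1],[[0,0,-5],0,1],[[0,0,-4],0,1],[[-4,-0,0],0,1],[[-5,5,0],0,1],[[-5,5,0],0,1],[[0,5,0],0,1],[[0,5,0],0,1],[[0,0,0],0,1]]'; python3 - <<'E'
from go import *
status()
for n in("top","side"):
    cv2.imwrite(f"pics/f{n}.png",camera(n)[:,:,::-1])
b=cv2.imread("pics/ftop.png");s=cv2.imread("pics/fside.png")[140:310,150:310]
print(cv2.cvtColor(b,cv2.COLOR_BGR2GRAY)[202:212,200:230].mean(0).astype(int))
cv2.imwrite("pics/ftc.png",cv2.resize(b[140:280,100:390],None,fx=2.7,fy=2.7,interpolation=2));cv2.imwrite("pics/fsc.png",cv2.resize(s,None,fx=3.4,fy=3.4,interpolation=2))
E
```

```text
time: 20.9
ee_pos: [0.5899, 0.0406, 0.0903]
tool_rot: [0.0, 1.0, 0.026, 0.001]
contact_force: [-3.8, 0.6, 11.9]
opening: 0.0003
t 20.9 TCP rack mm [68.9  2.2 90.3] F rack [-3.8  0.8 11.9] open 0.3 toolx yaw in rack -0.01 q [-0.057   0.1002  1.8084 -0.0001  1.2319  1.4611]
time: 22.15
ee_pos: [0.4703, -0.1566, 0.2381]
tool_rot: [-0.0, 1.0, 0.024, -0.0]
contact_force: [0.3, 0.7, 0.2]
opening: -0.0004
t 22.15 TCP rack mm [ -60.9 -188.4  238.1] F rack [0.4 0.6 0.2] open -0.4 toolx yaw in rack -0.28 q [-0.4714 -0.2679  1.8978 -0.0003  1.5124  1.0514]
[117 115 113 106  98  84  66  44  41  70 130 135 131 100  39  53  77  83
  84  91 111 120 119 119 120 120 120 118 119 117]
```

View pics/ftc.png

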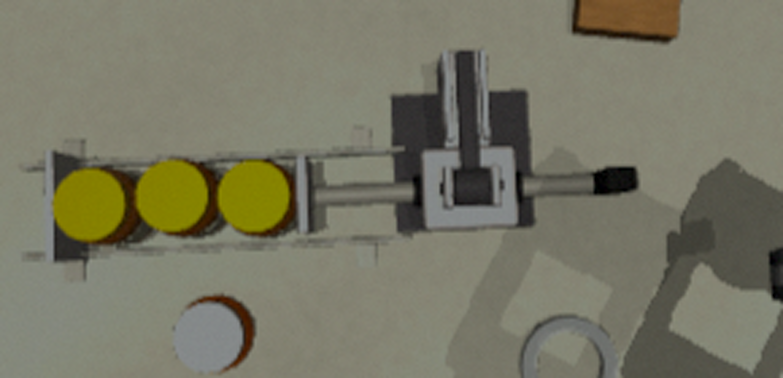

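View pics/fsc.png

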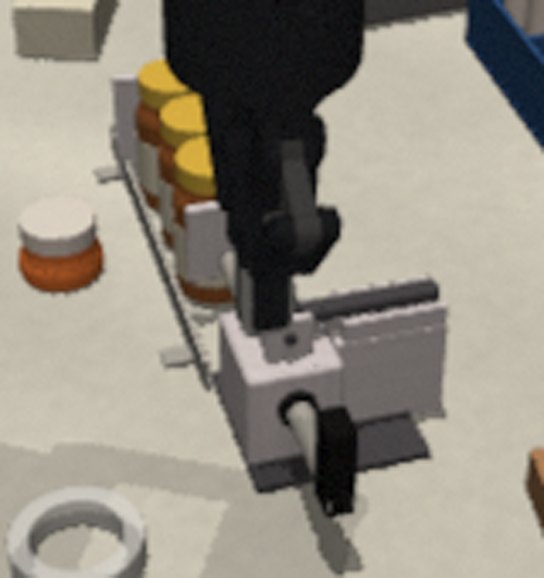

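```bash
python3 -c "from rig import*;print(hand_in())"
```

```text
the job is handed in; nothing more can be done
None
```

The job is handed in: the end stop is in, the cam lever lies closed on its rest, and the robot touches nothing. It took about 22 s of the 64 s allowed.

**Stop:** I gripped the black grip and slid the rod in about 68 mm, slowing near the end. The three jars stand upright and tight together against the far panel. The plate moved about 63 mm, so it is pressed in about 5 mm of its 12 mm. After I let go and again after clamping, the camera showed the plate in the same place.

**Lever:** I lifted it by gripping it, but the fingers slipped off near the top and it stayed about upright. I then pushed it over centre with the closed fingertips and pressed it onto its rest with about 12 N. The last pictures show it level between the cheeks.

**Checks that disagreed:**
- At the end of the push the force rose to 20 N while the rod moved only about 0.4 mm. A plate pressed halfway should read nearer 16 N. I took this for static friction and backed off before letting go. The camera gives about 5 mm of press, and the rise in force before that point suggests 5 to 6 mm.
- The grip and the lever were each about 2 to 3 mm from where I had measured them. The jaws centred on both, and I corrected the aim.

The other goods near the rack look where they were in the final pictures, and the highest force I read was about 21 N.

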